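# Unpin the station cover and hold it open

### The job

I need both hands inside the covered assembly station to change the ring in its nest, and the cover has no stay, so it drops shut by itself. Pull the lock pin out of the tongue at the front of the cover and stand it upright in the metal pin cup, pushed down until its collar sits on the rim; only then lift the cover by its bow handle and hold it still, open at 60 degrees. Finish while still holding it there, do not let go, and leave the swab pot, the loose ring and the roll of tape where they are.

Things in the scene. Friction and masses are not known exactly. Their poses are not given: they have to be found in the camera images.
- station: Covered assembly station, fixed: aluminium tub 130 mm high on a base plate, with a nest and white ring inside and a hinged grey-framed cover with a clear window. Origin on the bench under the tub; its x points from the front (handle side) to the hinge side, y along the hinge, z up. Base plate: station x -151 to +99, y -136 to +136 mm. The cover's front face is at x -85 mm when shut.
- cover (a joint): Opening angle of the cover in rad: 0 shut, grows as the front edge rises, stop at 1.45. The cover weighs 0.8 kg with almost no hinge friction and falls shut from any angle. The hinge line is parallel to station y. While the lock pin is in, it jams in its bush and lets the cover rise only about 3 degrees under a normal lift of up to 15 N.
- cover_hinge (a point): Point on the hinge line at the middle of the cover (station x +85, y 0, z 125 mm); does not move as the cover opens.
- cover_handle (a point): Middle of the bar of the black bow handle on the cover's front; turns with the cover. Round bar 12 mm thick, along station y, straight over 80 mm, legs at y +-52 mm. Shut: 39 mm ahead of the cover's front (33 mm clear gap), 110 mm above the bench, 209 mm before and 15 mm below the hinge line. The cover top is 20 mm higher than the bar; space above, below and before the bar is free.
- lock_pin: Loose steel lock pin, about 0.09 kg, upright in the hole of the cover's tongue. Origin on its axis under its collar, z up the axis. Below: shank 12 mm in diameter, 47 mm long, last 8 mm tapered to 6 mm. Above: collar 26 mm in diameter, 5 mm high, a thin neck, then a dark knurled knob 24 mm in diameter, 11 to 36 mm above the origin, to grasp from above.
- pin_cup: Pin cup, fixed: grey metal tube 42 mm in outer diameter on a dark round foot 60 mm across, 62 mm high over all. Origin on the bench under its axis. It and the swab pot take each other's places: one near the front edge of the bench just left of the station, the other farther left.
- cup_mouth (a point): Centre of the cup's rim, 62 mm above the bench. The upright bore is 18 mm in diameter and 54 mm deep, so the pin's collar comes to rest on the rim.
- swab_pot: Bystander: off-white pot of swabs, 65 mm across, 99 mm high, loose. Origin under it.
- spare_ring: Bystander: white moulded ring, 64 mm across, 18 mm high, loose on the bench. Origin under it.
- black_tape: Bystander: roll of black tape, 62 mm across, 19 mm high, loose on the bench. Origin under it.
- lug_hole (a point): Where the pin's origin is at the start: hole of the tongue at the cover's front right corner, 63 mm above the bench, 38 mm ahead of the cover's front, 60 mm beside the near handle leg. Fixed to the station. Hole upright, 13.5 mm, over a 13 mm bush; the pin must rise 47 mm to come free.

How it is judged:
On the way:
1. the lock pin stands home in the pin cup, let go, with the cover still shut (horizontal distance between lock_pin and cup_mouth below 0.006 m and z of lock_pin in the frame of cup_mouth between -0.004 and 0.004 m and angle between lock_pin's own z axis and vertical below 0.14 rad and contact force between the fingers and lock_pin below 0.05 N and value of joint cover below 0.1 rad), for 0.2 s.
At the end, for the whole second after the job is handed in: The gripper still holds the cover (fingers press on it with more than 1 N) at 60 degrees, within 6 degrees and at rest, while the lock pin stands upright in the pin cup (within 8 degrees) with its collar within 4 mm of the rim; nothing but the gripper carries the cover (value of joint cover between 0.942 and 1.152 rad and velocity of joint cover between -0.1 and 0.1 rad/s and contact force between the fingers and station above 1 N and contact force between lock_pin and station below 0.05 N and horizontal distance between lock_pin and cup_mouth below 0.006 m and z of lock_pin in the frame of cup_mouth below 0.004 m and angle between lock_pin's own z axis and vertical below 0.14 rad); the arm keeps its last pose, push and grip.
It fails at once if the cover is forced or lifted before the lock pin is in the cup (value of joint cover above 0.15 rad and horizontal distance between lock_pin and cup_mouth above 0.02 m).
It fails at once if the swab pot is shifted by more than 3 cm or knocked over (distance of swab_pot from where it was at the start of the episode above 0.03 m or angle between swab_pot's own z axis and vertical above 0.5 rad).
It fails at once if the loose ring is shifted by more than 3 cm (distance of spare_ring from where it was at the start of the episode above 0.03 m).
It fails at once if the roll of tape is shifted by more than 3 cm (distance of black_tape from where it was at the start of the episode above 0.03 m).
It also fails if it takes over 54 s, if anything falls off the work surface, if the arm or the gripper's body presses on something with over 40 N, if the wrist force passes 120 N, or if a joint passes its speed limit or range.

### The arm

A 6-joint arm with a two-finger parallel gripper is mounted at the origin on a cart in front of the work surface, level with it; the furniture and walls round the work are solid. World frame = base frame: x ahead of the robot, y to its left, z up, the work surface at z = 0. Lengths are in m, angles in rad, forces in N, time in s.
With the tool pointing down it reaches from about 0.325 to 0.775 m from the base axis. Payload 5.5 kg.
Tool frame: the origin (TCP) lies midway between the tips of the shut fingers; the grasp point (between the pads) lies 19 mm behind it; z points along the fingers, y is the line along which they close (so a half turn about z gives the same grasp; the last joint's range is limited). The gripper opens to 88 mm and grips with 3 to 60 N. Pads are 20 mm wide; open, the fingers measure 115 mm over their backs; the gripper's body (75 mm by 178 mm) begins 61 mm behind the grasp point.
Start: joints at [-1.344, 0.091, 1.231, -0, 1.82, -0.057], TCP at [0.168, -0.576, 0.223] pointing down, gripper open.
Joint ranges: [-2.87, 2.87], [-0.86, 2.18], [0.17, 2.46], [-1.51, 4.65], [0.06, 2.69], [-2.65, 2.65]. Speed limits (rad/s): [2.57, 2.57, 3.01, 3.14, 3.14, 3.14].

### API

Orientations are given as a unit quaternion [w, x, y, z].
In Python, from bench import bot gives the robot as it stands.
- The arm moves only by the tool step_arm, never from a script. Its argument "deltas" is a list of rows, each an object with "gripper": the opening, from 0 (shut) to 1 (fully open); "offset": the shift along the tool's x, y, z scaled (see below), a list of three; "turn": the turn about the tool's z scaled (see below). A call has 1 to 8 rows; each row shifts and turns the commanded pose from where the row before left it, along the tool's axes as they then stand; what a row does not reach is not made up. The controller multiplies each number of a shift by 0.1 m and each number of a turn by 2 rad. A row lasts 1/8 s, in which the tool goes at most 62.5 mm and 10.7 degrees, less where a joint would pass 70% of its speed; a pose out of reach is approached as far as the arm can. A call with a number of a shift or a turn outside -1 to 1 is refused whole. A call with a gripper value outside its range is refused whole. The fingers move at their own pace and stop on an object; "force" is the grip in N (left out, the last holds). Time passes only in rows, so rows that do not move let the fingers close. It gives the time, the measured TCP pose, the force, the opening and the grip force at its end, in the units of the state.
- bot.read_state(): the state, without advancing time (a new reading comes with each control period).
- bot.grab_frame(name): name is "scene" or "top"; returns the picture (480x640x3 uint8, blue, green, red); there is no depth.
- bot.camera_info(name): a dict with "fx", "fy", "cx", "cy" (pixels), "world_to_cam" (4x4, takes a point from world to camera coordinates). Camera axes: x right, y down, z forward; pixel columns grow to the right and rows downward; lengths in m; the calibration is good to about 2 mm. A picture is of the moment at which its call begins. camera_info takes no time and is no camera call.
- bot.finish_job(): hands the job in; it is judged then, once.
The state is a dict: "clock": time; "qpos": joint angles; "joint_velocities": joint speeds; "joint_efforts": joint torques, N m; "position": TCP position; "tcp_rot": TCP orientation; "contact_force": force on the tool from outside, world axes, zero at the start; "moment": the same for the moment, N m; "grip_width": finger opening in m; "gripper_force": force on a finger pad.
Only numpy, scipy, OpenCV 4.12 (cv2) and the standard library are available. Lean on these libraries where they do the work, as an engineer would, in place of code of your own. Each camera call takes 0.05 s, during which the arm holds its last target. There are 200 camera calls.

## Working session

There is one attempt and no reset: what is moved stays moved. The work goes in short steps, Python scripts to look and compute and a tool call to move; the robot and the scene stay as the last step left them, time stands still between calls to the robot, and variables do not carry over. Pictures are saved under pics/ and viewed, at most 10 in all, crops included, and the job is handed in when it is done.

Besides the shell and the picture viewer there is one more tool, called after ">>>" as a command line: name --argument value ..., lists and objects as JSON in quotes. step_arm: Moves the arm, as the interface text tells. Its arguments: {"type":"object","properties":{"deltas":{"type":"array"},"force":{"type":"number"}},"required":["deltas"]}

```bash
mkdir -p pics; ls
python3 - <<'E'
from bench import bot
import cv2,numpy as np
for n in("scene","top"):
    cv2.imwrite(f"pics/{n}0.png",bot.grab_frame(n)); c=bot.camera_info(n); print(n,c["fx"],c["fy"],c["cx"],c["cy"]); print(np.round(c["world_to_cam"],4).tolist())
s=bot.read_state();print(s)
E
```

```text
pics
scene 460.3244498428851 460.3244498428851 323.4996617103136 246.7892371921518
[[-0.8891, -0.4577, 0.0049, 0.4657], [-0.3435, 0.6599, -0.6682, 0.2626], [0.3026, -0.5958, -0.7439, 1.0285], [0.0, 0.0, 0.0, 1.0]]
top 454.944763868777 454.944763868777 320.33260031568074 236.84523931933785
[[-0.0143, -0.9999, 0.0021, 0.0007], [-0.9868, 0.0138, -0.1611, 0.5447], [0.161, -0.0044, -0.9869, 1.0824], [0.0, 0.0, 0.0, 1.0]]
{'clock': 0.1, 'qpos': array([-1.34370937e+00,  9.17843077e-02,  1.23177571e+00, -1.10034033e-05,
        1.81978083e+00, -5.67094070e-02]), 'joint_velocities': array([ 0.00032144, -0.00153192, -0.00332765, -0.00051378,  0.00100091,
        0.00103641]), 'joint_efforts': array([ 2.91403543e-03, -4.47856486e+01, -4.07569849e+01,  7.01408694e-02,
        2.84214760e-02, -1.24570565e-04]), 'position': array([ 0.16793099, -0.57574482,  0.22161372]), 'tcp_rot': array([-8.70472128e-04,  9.89949147e-01,  1.41421079e-01, -7.96869981e-05]), 'contact_force': array([ 0.50778633, -0.14647572, -0.31510452]), 'moment': array([ 0.04402418,  0.03166908, -0.00494925]), 'gripper_force': 0.0, 'grip_width': 0.0876709769572369}
```

View pics/scene0.png

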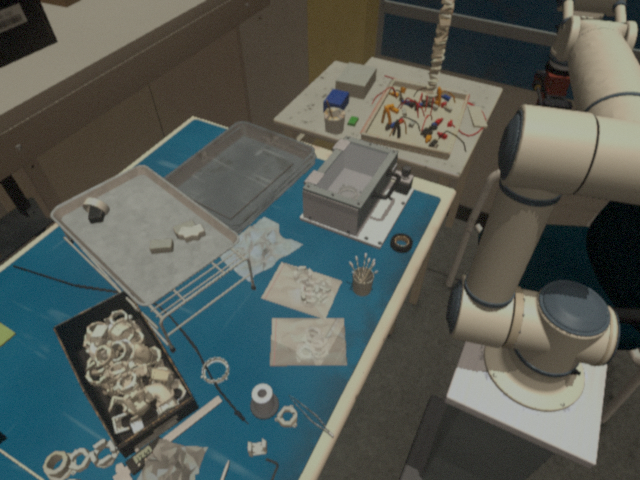

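View pics/top0.png

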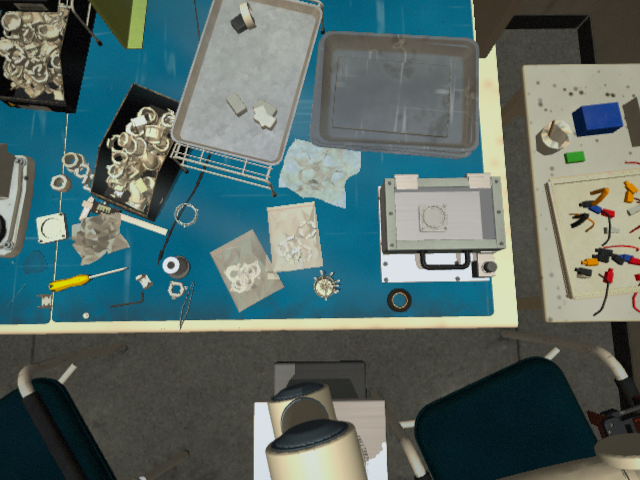

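The top view shows the station at about (443,215), its handle at (445,262) and the pin knob at (487,267). The swab pot is at (326,285), the tape at (399,299), the pin cup at (176,266) on the far left and the ring at about (185,214). In the scene view the cup is at (263,400). I'll crop these for finer pixel positions.

```bash
cat > h.py <<'E'
from bench import bot
import numpy as np,cv2
def cam(n):
    c=bot.camera_info(n);return c,np.array(c["world_to_cam"])
def ray(n,u,v,z):
    c,T=cam(n);R,t=T[:3,:3],T[:3,3]
    d=R.T@np.array([(u-c["cx"])/c["fx"],(v-c["cy"])/c["fy"],1]);o=-R.T@t
    return o+d*(z-o[2])/d[2]
def proj(n,p):
    c,T=cam(n);q=T[:3,:3]@np.array(p)+T[:3,3];return np.round([c["fx"]*q[0]/q[2]+c["cx"],c["fy"]*q[1]/q[2]+c["cy"]],1)
E
python3 - <<'E'
from h import *
t=cv2.imread("pics/top0.png");s=cv2.imread("pics/scene0.png")
def crop(i,x,y,w,h,k): return cv2.resize(i[y:y+h,x:x+w],(w*k,h*k),interpolation=cv2.INTER_CUBIC)
a=crop(t,375,170,135,125,3) # 405x375
a=np.vstack([crop(t,370,170,140,110,4)])
cv2.imwrite("pics/st.png",np.vstack([a[:, :560]]))
b=np.hstack([crop(t,151,240,50,50,8),crop(s,238,375,50,50,8)])
cv2.imwrite("pics/cup.png",b)
print(ray("top",176,263,.062),ray("scene",263,389,.062))
print(ray("top",487,267,.099),ray("top",445,266,.11),ray("top",326,285,.05),ray("top",399,299,.019))
E
```

```text
[0.48263404 0.3420901  0.062     ] [0.48171917 0.34688365 0.062     ]
[ 0.45904534 -0.3941725   0.099     ] [ 0.46172313 -0.29331009  0.11      ] [ 0.42533345 -0.01903192  0.05      ] [ 0.38996502 -0.19981756  0.019     ]
```

View pics/st.png

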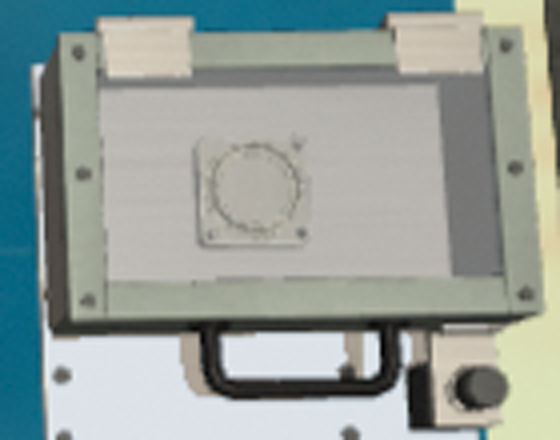

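View pics/cup.png

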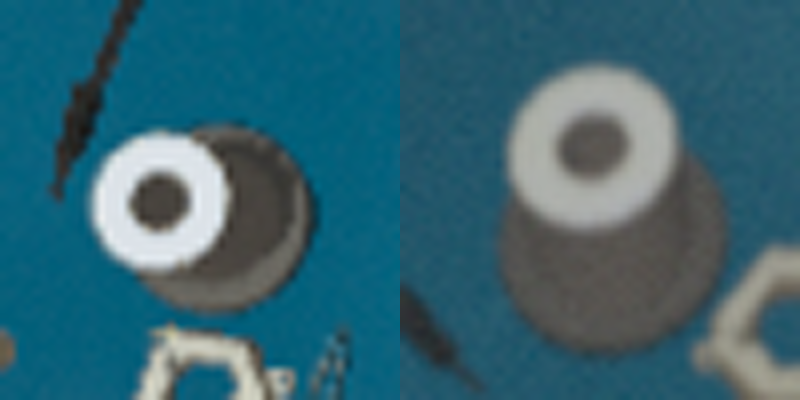

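The station crop shows the knob centre at top pixel (490.5,266.8) and the handle legs at u 422 and 468, with the bar at v 267. The cup crops put the rim centre at top (171,265) and scene (262,393.4).

Run:
```python
from h import *
from scipy.optimize import least_squares
a=ray("top",171,265,.062);b=ray("scene",262,393.4,.062);print("cup",a,b)
def st(p,q): 
    c,s=np.cos(p[2]),np.sin(p[2]);return [p[0]+c*q[0]-s*q[1],p[1]+s*q[0]+c*q[1],q[2]]
# (station pt, crop px)
L=[((-124,40,110),(219,388)),((-124,-40,110),(380,387)),((-123,-112,99),(482,387)),((-85,52,110),(211,330)),((-85,-52,110),(391,328))]
f=lambda p:np.concatenate([proj("top",st(p,np.array(q)/1e3))-(np.array(u)/4+[370,170]) for q,u in L])
r=least_squares(f,[.6,-.3,0]);print(r.x,r.fun.round(1))
P=r.x
for n,q in dict(pin=(-123,-112,99),handle=(-124,0,110),hinge=(85,0,125)).items(): print(n,np.round(st(P,np.array(q)/1e3),4),proj("scene",st(P,np.array(q)/1e3)),proj("top",st(P,np.array(q)/1e3)))
print("knob",ray("top",490.5,266.8,.099))
s=cv2.imread("pics/scene0.png");cv2.imwrite("pics/sc.png",cv2.resize(s[125:265,295:435],(560,560),interpolation=cv2.INTER_CUBIC))
```

```text
cup [0.47796123 0.35395477 0.062     ] [0.47855251 0.35561021 0.062     ]
[ 0.6 -0.3  0. ] [ 5.4 -7.  -0.2 -7.1  3.6 -7.6  1.4 -9.1  1.1 -9.2]
pin [ 0.477 -0.412  0.099] [402.5 164.9] [494.1 259.2]
handle [ 0.476 -0.3    0.11 ] [388.9 184.3] [447.5 259.8]
hinge [ 0.685 -0.3    0.125] [321.6 158.3] [444.  170.7]
knob [ 0.45939724 -0.40237044  0.099     ]
```

View pics/sc.png

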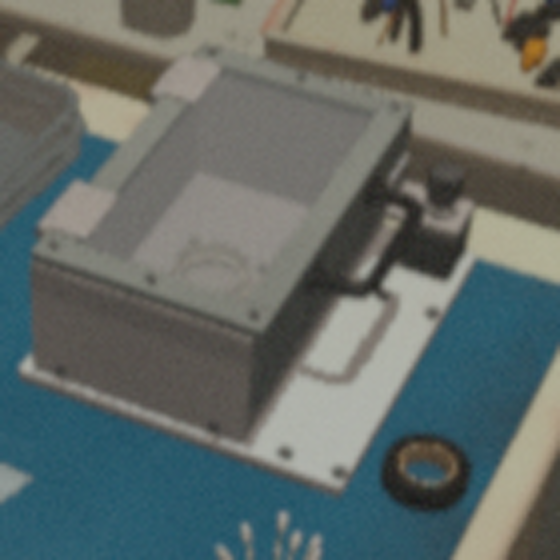

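The scene crop shows the knob top at (406.6,168.6) and the near (left) handle corner at about (386,196). The fit stalled because I rounded inside `proj`, so I'll fix that and redo it.

```bash
sed -i 's/return np.round(\(.*\),1)$/return np.array(\1)/' h.py; tail -1 h.py
python3 - <<'E'
from h import *
from scipy.optimize import least_squares
from scipy.spatial.transform import Rotation as Ro
def st(p,q): 
    q=np.array(q)/1e3;c,s=np.cos(p[2]),np.sin(p[2]);return [p[0]+c*q[0]-s*q[1],p[1]+s*q[0]+c*q[1],q[2]]
L=[((-124,40,110),(219,388)),((-124,-40,110),(380,387)),((-123,-112,99),(482,387)),((-85,52,110),(211,330)),((-85,-52,110),(391,328))]
f=lambda p:np.concatenate([proj("top",st(p,q))-(np.array(u)/4+[370,170]) for q,u in L]+[proj("scene",st(p,(-123,-112,99)))-[406.6,168.6]])
P=least_squares(f,[.6,-.3,0]).x;print(P,f(P).round(1))
for n,q in dict(pin=(-123,-112,99),handle=(-124,0,110),hinge=(85,0,125)).items(): print(n,np.round(st(P,q),4))
R=Ro.from_quat(bot.read_state()["tcp_rot"],scalar_first=True).as_matrix();print(R.round(3))
E
```

```text
c,T=cam(n);q=T[:3,:3]@np.array(p)+T[:3,3];return np.array([c["fx"]*q[0]/q[2]+c["cx"],c["fy"]*q[1]/q[2]+c["cy"]])
[ 5.81734525e-01 -2.93345700e-01 -3.42257070e-04] [ 3.   1.  -2.6  0.7  1.3  0.3 -1.  -1.2 -1.2 -1.4  1.  -0.6]
pin [ 0.4587 -0.4053  0.099 ]
handle [ 0.4577 -0.2933  0.11  ]
hinge [ 0.6667 -0.2934  0.125 ]
[[ 0.96   0.28  -0.   ]
 [ 0.28  -0.96   0.002]
 [ 0.    -0.002 -1.   ]]
```

Bar-corner picks aside, the fit agrees with the given sizes: yaw is about 0, the pin is near (0.459,-0.404) and the handle near (0.458,-0.293). I'll hover over the pin with the fingers partly open, because the handle leg is near.

>>> step_arm --deltas '[{"gripper":0.55,"offset":[0,0,0],"turn":0.071},{"gripper":0.55,"offset":[0,0,0],"turn":0.071},{"gripper":0.55,"offset":[0.485,-0.29,0],"turn":0},{"gripper":0.55,"offset":[0.485,-0.29,0],"turn":0},{"gripper":0.55,"offset":[0.485,-0.29,0],"turn":0},{"gripper":0.55,"offset":[0.485,-0.29,0],"turn":0},{"gripper":0.55,"offset":[0.485,-0.29,0],"turn":0},{"gripper":0.55,"offset":[0.485,-0.27,0],"turn":0}]' --force 30

```text
clock: 1.1
position: [0.4604, -0.4028, 0.2222]
tcp_rot: [-0.0, 1.0, -0.0, -0.0]
contact_force: [-0.3, -0.3, -0.1]
grip_width: 0.0482
gripper_force: 0.0
```

>>> step_arm --deltas '[{"gripper":0.55,"offset":[0,0,0.4],"turn":0},{"gripper":0.55,"offset":[0,0,0.4],"turn":0},{"gripper":0.55,"offset":[0,0,0.24],"turn":0},{"gripper":0.55,"offset":[0,0,0],"turn":0}]'

```text
clock: 1.6
position: [0.4579, -0.4029, 0.1153]
tcp_rot: [-0.002, 1.0, -0.0, -0.002]
contact_force: [-0.1, -0.1, 0.7]
grip_width: 0.048
gripper_force: 0.0
```

Run:
```python
from h import *
t=bot.grab_frame("top");s=bot.grab_frame("scene")
r=lambda i,x,y,w,h:cv2.resize(i[y:y+h,x:x+w],(400,400),interpolation=cv2.INTER_CUBIC)
cv2.imwrite("pics/hov.png",np.hstack([r(t,450,220,80,80),r(s,360,130,80,80)]))
p=bot.read_state()["position"];print(p,proj("scene",p),proj("scene",[.4594,-.4024,.099]),proj("top",p),ray("scene",406.6,168.6,.099))
```

```text
[ 0.45912737 -0.40420173  0.11931027] [408.29745158 162.52775214] [406.9967706  168.48261362] [494.60587004 266.05289189] [ 0.46023099 -0.40135694  0.099     ]
```

View pics/hov.png

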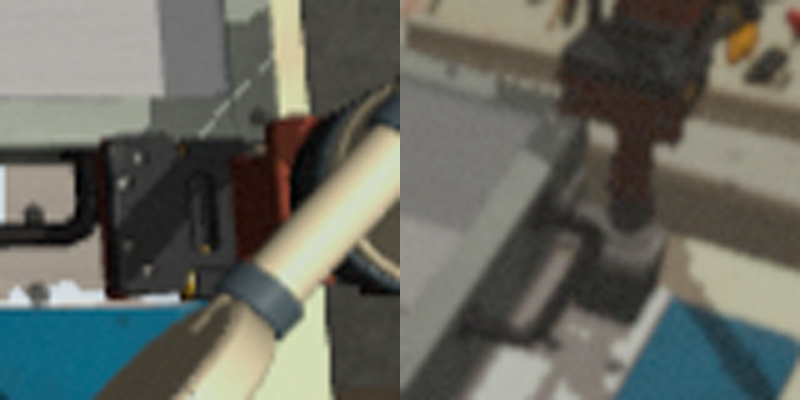

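The scene view (right) shows the finger directly above the knob at about (486,172), and both cameras agree on the position to within 2 mm. Going down and gripping.

>>> step_arm --deltas '[{"gripper":0.55,"offset":[0.01,-0.015,0.2],"turn":0},{"gripper":0.55,"offset":[0,0,0.15],"turn":0},{"gripper":0.55,"offset":[0,0,0.1],"turn":0},{"gripper":0.0,"offset":[0,0,0],"turn":0},{"gripper":0.0,"offset":[0,0,0],"turn":0},{"gripper":0.0,"offset":[0,0,0],"turn":0},{"gripper":0.0,"offset":[0,0,0],"turn":0}]'

```text
clock: 2.58
position: [0.4603, -0.4048, 0.075]
tcp_rot: [0.002, 1.0, -0.001, 0.001]
contact_force: [0.3, -4.6, -0.2]
grip_width: 0.0235
gripper_force: 30.0
```

The grip width of 23.5 mm matches the knob. There's a 4.6 N side force, so I'll relieve it and then pull straight up.

>>> step_arm --deltas '[{"gripper":0.0,"offset":[0,0.012,0],"turn":0},{"gripper":0.0,"offset":[0,0,-0.1],"turn":0},{"gripper":0.0,"offset":[0,0,-0.1],"turn":0}]'

```text
clock: 2.95
position: [0.4599, -0.4042, 0.0936]
tcp_rot: [0.0, 1.0, -0.0, -0.0]
contact_force: [0.9, -4.8, -4.4]
grip_width: 0.0237
gripper_force: 30.0
```

>>> step_arm --deltas '[{"gripper":0.0,"offset":[0,0.015,0],"turn":0},{"gripper":0.0,"offset":[0,0,0],"turn":0}]'

```text
clock: 3.2
position: [0.46, -0.4047, 0.0934]
tcp_rot: [-0.001, 1.0, 0.0, -0.0]
contact_force: [0.3, -0.3, -0.4]
grip_width: 0.0236
gripper_force: 30.0
```

>>> step_arm --deltas '[{"gripper":0.0,"offset":[0,0,-0.15],"turn":0},{"gripper":0.0,"offset":[0,0,-0.15],"turn":0},{"gripper":0.0,"offset":[0,0,-0.2],"turn":0},{"gripper":0.0,"offset":[0,0,-0.4],"turn":0},{"gripper":0.0,"offset":[0,0,-0.4],"turn":0},{"gripper":0.0,"offset":[0,0,-0.4],"turn":0},{"gripper":0.0,"offset":[0,0,0],"turn":0}]'

```text
clock: 4.08
position: [0.4609, -0.406, 0.2698]
tcp_rot: [0.003, 1.0, -0.0, 0.003]
contact_force: [-0.1, -0.0, -0.3]
grip_width: 0.0235
gripper_force: 30.0
```

>>> step_arm --deltas '[{"gripper":0.0,"offset":[0.011,-0.2,0],"turn":0},{"gripper":0.0,"offset":[0.011,-0.4,0],"turn":0},{"gripper":0.0,"offset":[0.011,-0.5,0],"turn":0},{"gripper":0.0,"offset":[0.011,-0.5,0],"turn":0},{"gripper":0.0,"offset":[0.011,-0.5,0],"turn":0},{"gripper":0.0,"offset":[0.011,-0.5,0],"turn":0},{"gripper":0.0,"offset":[0.011,-0.5,0],"turn":0},{"gripper":0.0,"offset":[0.011,-0.5,0],"turn":0}]'

```text
clock: 5.08
position: [0.4675, -0.0426, 0.2614]
tcp_rot: [-0.001, 1.0, 0.0, -0.002]
contact_force: [-0.4, -1.1, -1.2]
grip_width: 0.0237
gripper_force: 30.0
```

>>> step_arm --deltas '[{"gripper":0.0,"offset":[0.011,-0.5,0],"turn":0},{"gripper":0.0,"offset":[0.011,-0.5,0],"turn":0},{"gripper":0.0,"offset":[0.011,-0.5,0],"turn":0},{"gripper":0.0,"offset":[0.011,-0.5,0],"turn":0},{"gripper":0.0,"offset":[0.011,-0.5,0],"turn":0},{"gripper":0.0,"offset":[0.011,-0.5,0],"turn":0},{"gripper":0.0,"offset":[0.011,-0.4,0],"turn":0},{"gripper":0.0,"offset":[0.011,-0.6,0],"turn":0}]'

```text
clock: 6.08
position: [0.4762, 0.3558, 0.2618]
tcp_rot: [0.001, 1.0, -0.0, -0.001]
contact_force: [0.9, 0.5, -0.2]
grip_width: 0.0235
gripper_force: 30.0
```

>>> step_arm --deltas '[{"gripper":0.0,"offset":[0,0,0.4],"turn":0},{"gripper":0.0,"offset":[0,0,0.4],"turn":0},{"gripper":0.0,"offset":[0,0,0.3],"turn":0},{"gripper":0.0,"offset":[0,0,0.2],"turn":0},{"gripper":0.0,"offset":[0,0,0],"turn":0},{"gripper":0.0,"offset":[0,0,0],"turn":0}]'

```text
clock: 6.82
position: [0.478, 0.355, 0.135]
tcp_rot: [-0.001, 1.0, -0.0, 0.001]
contact_force: [-0.2, 0.2, -0.5]
grip_width: 0.0234
gripper_force: 30.0
```

Run:
```python
from h import *
t=bot.grab_frame("top");P=[bot.read_state()["position"]];s=bot.grab_frame("scene");P.append(bot.read_state()["position"]);p=np.mean(P,0)
r=lambda i,x,y,w,h:cv2.resize(i[y:y+h,x:x+w],(400,400),interpolation=cv2.INTER_CUBIC)
cv2.imwrite("pics/cuph.png",np.hstack([r(t,131,225,80,80),r(s,232,350,60,60)]))
print(P,proj("scene",p-[0,0,.0565]),proj("scene",[.4783,.3548,.062]),proj("top",p),proj("scene",p-[0,0,.0095]))
```

```text
[array([0.47825676, 0.35515642, 0.13548247]), array([0.47839968, 0.35514379, 0.13560556])] [261.40225253 389.50295235] [262.32658072 393.10976399] [159.9597809  261.57743665] [259.0234057  378.59412891]
```

View pics/cuph.png

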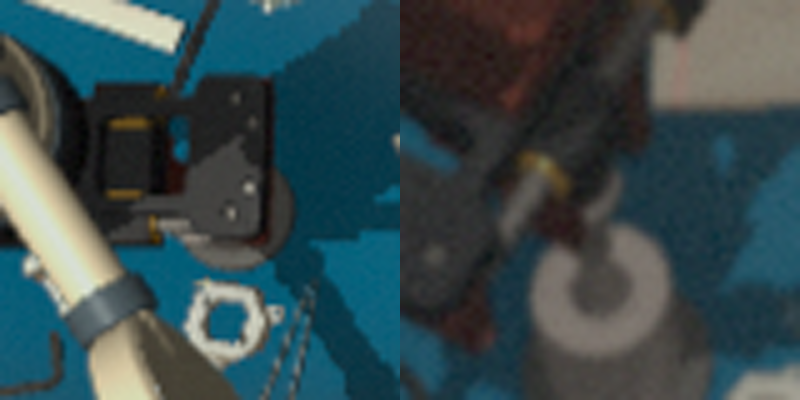

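In the scene crop (right) the shank comes down at about column 262, over the bore at (262,393). Lowering gently.

>>> step_arm --deltas '[{"gripper":0.0,"offset":[0,0,0.1],"turn":0},{"gripper":0.0,"offset":[0,0,0.1],"turn":0},{"gripper":0.0,"offset":[0,0,0.07],"turn":0},{"gripper":0.0,"offset":[0,0,0],"turn":0}]'

```text
clock: 7.42
position: [0.4773, 0.3544, 0.1053]
tcp_rot: [0.001, 1.0, -0.0, -0.001]
contact_force: [0.4, -0.4, -0.5]
grip_width: 0.0233
gripper_force: 30.0
```

>>> step_arm --deltas '[{"gripper":0.0,"offset":[0,0,0.1],"turn":0},{"gripper":0.0,"offset":[0,0,0.1],"turn":0},{"gripper":0.0,"offset":[0,0,0.08],"turn":0},{"gripper":0.0,"offset":[0,0,0.04],"turn":0},{"gripper":0.0,"offset":[0,0,0],"turn":0}]'

```text
clock: 8.05
position: [0.4778, 0.3547, 0.0745]
tcp_rot: [0.0, 1.0, -0.0, -0.0]
contact_force: [0.5, 0.5, -0.7]
grip_width: 0.0235
gripper_force: 30.0
```

>>> step_arm --deltas '[{"gripper":0.0,"offset":[0,0,0.02],"turn":0},{"gripper":0.0,"offset":[0,0,0.015],"turn":0},{"gripper":0.0,"offset":[0,0,0],"turn":0}]'

```text
clock: 8.43
position: [0.4783, 0.3549, 0.0736]
tcp_rot: [-0.001, 1.0, -0.0, 0.001]
contact_force: [-3.1, -1.6, 8.0]
grip_width: 0.0231
gripper_force: 30.0
```

There's 8 N upward at the expected height, so the collar is on the rim. Releasing and rising.

>>> step_arm --deltas '[{"gripper":0.6,"offset":[0,0,0],"turn":0},{"gripper":0.6,"offset":[0,0,0],"turn":0},{"gripper":0.6,"offset":[0,0,0],"turn":0},{"gripper":0.6,"offset":[0,0,0],"turn":0},{"gripper":0.6,"offset":[0,0,-0.3],"turn":0},{"gripper":0.6,"offset":[0,0,-0.5],"turn":0},{"gripper":0.6,"offset":[0,0,-0.5],"turn":0},{"gripper":0.6,"offset":[0,0,-0.5],"turn":0}]'

```text
clock: 9.43
position: [0.4776, 0.3546, 0.2526]
tcp_rot: [-0.0, 1.0, -0.0, 0.0]
contact_force: [0.4, -0.0, 0.0]
grip_width: 0.0528
gripper_force: 0.0
```

>>> step_arm --deltas '[{"gripper":0.4,"offset":[0,0.5,0],"turn":0},{"gripper":0.4,"offset":[0,0.5,0],"turn":0},{"gripper":0.4,"offset":[0,0.5,0],"turn":0},{"gripper":0.4,"offset":[0,0.5,0],"turn":0},{"gripper":0.4,"offset":[0,0.5,0],"turn":0},{"gripper":0.4,"offset":[0,0.5,0],"turn":0},{"gripper":0.4,"offset":[0,0.5,0],"turn":0},{"gripper":0.4,"offset":[0,0.5,0],"turn":0}]'

```text
clock: 10.42
position: [0.4775, -0.0468, 0.2512]
tcp_rot: [0.0, 1.0, -0.0, 0.0]
contact_force: [1.0, -0.4, -0.4]
grip_width: 0.0352
gripper_force: 0.0
```

Run:
```python
from h import *
t=bot.grab_frame("top");s=bot.grab_frame("scene")
r=lambda i,x,y,w,h:cv2.resize(i[y:y+h,x:x+w],(400,400),interpolation=cv2.INTER_CUBIC)
cv2.imwrite("pics/pl.png",np.hstack([r(t,141,235,60,60),r(s,232,360,60,60)]))
for z in(.062,.067,.098):print(proj("top",[.4783,.3548,z]),proj("scene",[.4783,.3548,z]))
```

```text
[170.65430663 264.86482628] [262.32658072 393.10976399]
[169.98217691 264.65583456] [262.08952648 392.02011236]
[165.67544088 263.31669992] [260.57550904 385.06072807]
```

View pics/pl.png

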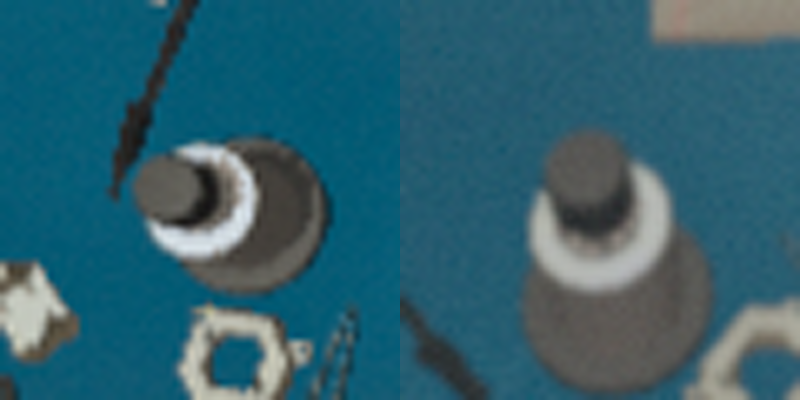

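The knob top is at (166.2,263.5) in the top view, against a predicted (165.7,263.3), so the pin is upright and home. Next is the handle: I'll move over it and turn -90° so the fingers close across the bar.

>>> step_arm --deltas '[{"gripper":0.4,"offset":[-0.03,0.49,0],"turn":0},{"gripper":0.4,"offset":[-0.03,0.49,0],"turn":0},{"gripper":0.4,"offset":[-0.04,0.49,0],"turn":0},{"gripper":0.4,"offset":[-0.04,0.49,0],"turn":0},{"gripper":0.4,"offset":[-0.04,0.49,0],"turn":0},{"gripper":0.4,"offset":[0,0,0],"turn":-0.0873},{"gripper":0.4,"offset":[0,0,0],"turn":-0.0873},{"gripper":0.4,"offset":[0,0,0],"turn":-0.0873}]'

```text
clock: 11.52
position: [0.4601, -0.2897, 0.251]
tcp_rot: [-0.0, 0.965, 0.262, 0.0]
contact_force: [0.1, -0.0, 0.1]
grip_width: 0.0347
gripper_force: 0.0
```

>>> step_arm --deltas '[{"gripper":0.4,"offset":[0,0,0],"turn":-0.0873},{"gripper":0.4,"offset":[0,0,0],"turn":-0.0873},{"gripper":0.4,"offset":[0,0,0],"turn":-0.0873},{"gripper":0.4,"offset":[0,0,0],"turn":-0.0873},{"gripper":0.4,"offset":[0,0,0],"turn":-0.0873},{"gripper":0.4,"offset":[0,0,0],"turn":-0.087},{"gripper":0.4,"offset":[0,0,0],"turn":0}]'

```text
clock: 12.4
position: [0.4601, -0.2896, 0.2511]
tcp_rot: [-0.0, 0.707, 0.707, 0.0]
contact_force: [-0.1, -0.1, 0.2]
grip_width: 0.0352
gripper_force: 0.0
```

Position and yaw are right, so I'll descend over the bar.

>>> step_arm --deltas '[{"gripper":0.4,"offset":[0,-0.01,0.4],"turn":0},{"gripper":0.4,"offset":[0,0,0.4],"turn":0},{"gripper":0.4,"offset":[0,0,0.25],"turn":0},{"gripper":0.4,"offset":[0,0,0.15],"turn":0},{"gripper":0.4,"offset":[0,0,0],"turn":0}]'

```text
clock: 13.02
position: [0.4584, -0.2898, 0.1303]
tcp_rot: [-0.001, 0.708, 0.707, -0.0]
contact_force: [0.6, 0.6, 0.4]
grip_width: 0.0349
gripper_force: 0.0
```

Run:
```python
from h import *
s=bot.grab_frame("scene");cv2.imwrite("pics/hh.png",cv2.resize(s[130:230,340:440],(600,600),interpolation=cv2.INTER_CUBIC))
S=bot.read_state();print(S["position"],S["contact_force"])
```

```text
[ 0.45890269 -0.29020663  0.13164795] [0.69302371 0.09177953 1.01536168]
```

View pics/hh.png

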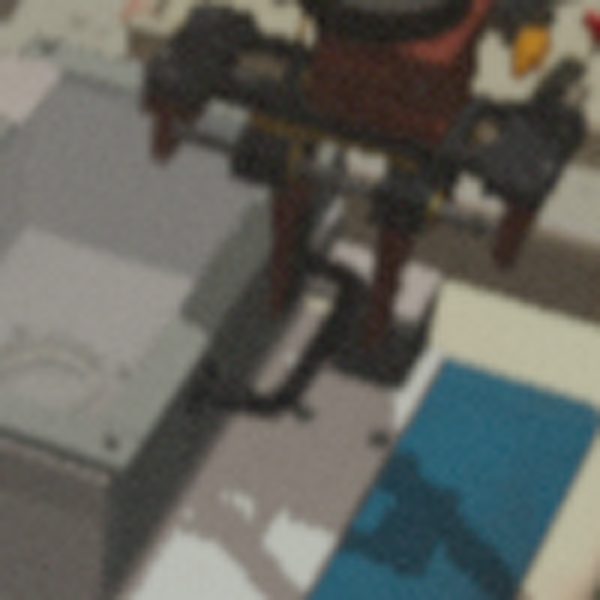

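The fingers straddle the bar: the inner tip is at crop (280,310), the outer at (375,345), with the bar between them. Going down the last 36 mm and gripping.

>>> step_arm --deltas '[{"gripper":0.4,"offset":[0,0,0.15],"turn":0},{"gripper":0.4,"offset":[0,0,0.15],"turn":0},{"gripper":0.4,"offset":[0,0,0.06],"turn":0},{"gripper":0.0,"offset":[0,0,0],"turn":0},{"gripper":0.0,"offset":[0,0,0],"turn":0},{"gripper":0.0,"offset":[0,0,0],"turn":0}]' --force 30

```text
clock: 13.82
position: [0.4621, -0.2905, 0.0964]
tcp_rot: [0.004, 0.707, 0.707, 0.003]
contact_force: [13.1, -0.8, -4.1]
grip_width: 0.011
gripper_force: 30.0
```

The bar is held at 11 mm. The 13 N in +x means the bar sits a few mm farther out, so I'll relieve that first.

>>> step_arm --deltas '[{"gripper":0.0,"offset":[0,0.025,0],"turn":0},{"gripper":0.0,"offset":[0,0,0],"turn":0}]'

```text
clock: 14.08
position: [0.4621, -0.2904, 0.0955]
tcp_rot: [0.001, 0.707, 0.707, 0.001]
contact_force: [5.6, -1.2, -1.8]
grip_width: 0.0112
gripper_force: 30.0
```

>>> step_arm --deltas '[{"gripper":0.0,"offset":[0,0.018,0],"turn":0},{"gripper":0.0,"offset":[0,-0.005,-0.183],"turn":0},{"gripper":0.0,"offset":[0,0.011,-0.182],"turn":0},{"gripper":0.0,"offset":[0,0,0],"turn":0}]'

```text
clock: 14.58
position: [0.4629, -0.2904, 0.1339]
tcp_rot: [-0.0, 0.707, 0.707, -0.001]
contact_force: [-4.7, -1.7, -5.1]
grip_width: 0.0112
gripper_force: 30.0
```

The cover is rising freely at about 5 N. Continuing the arc.

>>> step_arm --deltas '[{"gripper":0.0,"offset":[0,0.02,-0.181],"turn":0},{"gripper":0.0,"offset":[0,0.042,-0.178],"turn":0},{"gripper":0.0,"offset":[0,0.058,-0.173],"turn":0},{"gripper":0.0,"offset":[0,0.073,-0.168],"turn":0},{"gripper":0.0,"offset":[0,0.087,-0.161],"turn":0},{"gripper":0.0,"offset":[0,0,0],"turn":0}]'

```text
clock: 15.32
position: [0.4911, -0.2904, 0.2211]
tcp_rot: [0.001, 0.707, 0.707, -0.0]
contact_force: [-8.6, -1.3, -0.2]
grip_width: 0.0111
gripper_force: 30.0
```

>>> step_arm --deltas '[{"gripper":0.0,"offset":[0,0.081,-0.155],"turn":0},{"gripper":0.0,"offset":[0,0.108,-0.145],"turn":0},{"gripper":0.0,"offset":[0,0.126,-0.133],"turn":0},{"gripper":0.0,"offset":[0,0.137,-0.121],"turn":0},{"gripper":0.0,"offset":[0,0.07,-0.055],"turn":0},{"gripper":0.0,"offset":[0,0.07,-0.05],"turn":0},{"gripper":0.0,"offset":[0,0,0],"turn":0},{"gripper":0.0,"offset":[0,0,0],"turn":0}]'

```text
clock: 16.32
position: [0.5499, -0.2903, 0.2869]
tcp_rot: [0.001, 0.707, 0.707, -0.0]
contact_force: [-5.5, -1.4, 3.9]
grip_width: 0.0111
gripper_force: 30.0
```

Run:
```python
from h import *
s=bot.grab_frame("scene");t=bot.grab_frame("top")
cv2.imwrite("pics/fin.png",np.hstack([cv2.resize(s[70:230,280:440],(400,400)),cv2.resize(t[140:300,370:530],(400,400))]))
S=bot.read_state();print(S["position"],S["contact_force"],S["joint_velocities"].round(3))
```

```text
[ 0.54985552 -0.29034608  0.28687653] [-6.22273583 -1.72295828  3.46296492] [ 0.001 -0.003 -0.    -0.     0.     0.002]
```

View pics/fin.png

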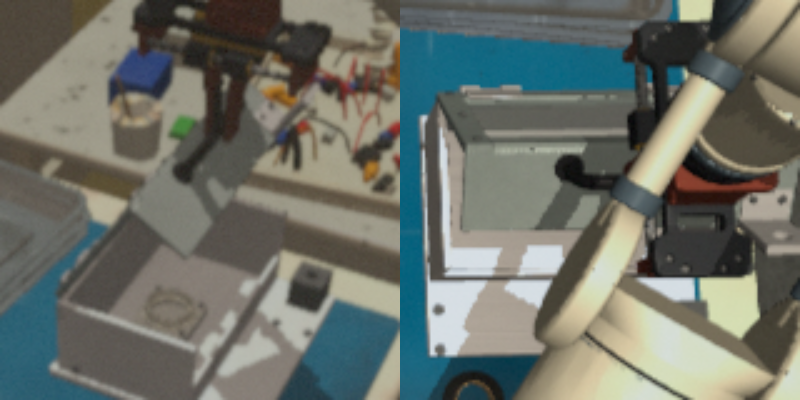

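The picture shows the cover raised, held by its bar with the fingers clear of the cover face. The bar's displacement of (87,191) mm from shut gives about 59.5°. The arm is at rest and the grip is 30 N, so I'm handing in.

```bash
python3 -c "
from bench import bot
print(bot.finish_job())"
```

```text
the job is handed in; nothing more can be done
None
```

The lock pin stands upright in the pin cup with its collar on the rim, and the gripper is holding the cover still at about 60 degrees (59.5 worked out from how far the handle moved). I kept clear of the swab pot, loose ring and tape, and the job is handed in, but it returned no verdict.

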